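# Charge the microscope's air cushion with the press pump

## Task

Two press pumps feed the air cushions under the microscope; one shows its indicator pin fully out, the other's pin is still down. With the fingertips on top of its black pad, pump the uncharged one, pressing the pad all the way down and letting it come all the way up each time, until its own pin stands fully out, and leave the pad up. Do not grip either pad, do not touch either pin, do not press the charged pump, and leave everything else on the table where it is.

Things in the scene. Friction and masses are not known exactly. Their poses are not given: they have to be found in the camera images.
- pump_a: white bench air pump with a blue stripe, fixed to the table, 180 x 95 mm, block top 70 mm high; origin under the centre of the block on the table, z up; its x axis runs from the black press pad (axis at x = -35 mm) to the indicator pin (axis at x = +50 mm), both at y = 0. This is the uncharged pump, whose pin is down at the start. It may stand on either side.
- pad_a (a point): centre of the flat top of pump_a's round black press pad (58 mm diameter, 12 mm thick, on a steel stem), 125 mm above the table when up, 103 mm when pressed home; moves with the pad
- plunger_a (a joint): how far pump_a's pad is pressed down, m: 0 up, 0.022 home on its stop. A spring pushes back with about 2 N at the top, 8 to 11 N near the stop (rigid at the stop), and returns the pad by itself in about half a second
- rise_a (a joint): how far pump_a's indicator pin has risen, m: starts at 0 to 0.009; fully out at about 0.031 (tip 125 mm above the table; 94 mm at 0), its green part in view. It rises 6 to 12 mm as the pad goes down and stays there (within 0.5 mm) as it comes up. A stroke short of about 19 mm, or not let fully up before the next, may gain nothing. It takes 3 or 4 full strokes; more do no harm
- pin_a: pump_a's indicator pin: upright rod 18 mm in diameter, orange tip and green below, rising out of a dark collar (42 mm diameter, top 90 mm high); origin at the centre of its tip
- pump_b: white bench air pump with a blue stripe, fixed to the table, 180 x 95 mm, block top 70 mm high; origin under the centre of the block on the table, z up; its x axis runs from the black press pad (axis at x = -35 mm) to the indicator pin (axis at x = +50 mm), both at y = 0. This is the charged pump, its pin fully out (tip 125 mm above the table) from the start.
- pad_b (a point): centre of the top of pump_b's press pad, which looks the same as pump_a's
- plunger_b (a joint): how far pump_b's pad is pressed down, m: 0 up, 0.022 home; it must not be pumped
- dropper: small amber dropper bottle, 30 mm diameter, 75 mm tall, between the two pumps; loose; origin under its centre
- jar: specimen jar with red lid, 66 mm diameter, 100 mm tall, on the red tray; loose; origin under its centre
- flask: small conical glass flask, 72 mm foot, 90 mm tall, on the red tray; loose; origin under its centre
- slidebox: closed blue slide box, 60 x 100 x 34 mm, beyond the pumps; loose; origin under its centre
- petri: closed clear dish, 94 mm diameter, 16 mm tall, beyond the pumps; loose; origin under its centre
- magnifier: standing loupe, 52 mm diameter, 46 mm tall, to the right; loose; origin under its centre
- probe: wood-handled needle probe, 150 mm long, 9 mm thick, lying beyond the pumps; loose; origin on the underside, at the middle of its length
- pin_b: pump_b's indicator pin, 18 mm in diameter, out with its green part in view; origin at the centre of its tip

How it is judged:
On the way, in this order (a step that is already met when the one before it is completed fails the run):
1. the uncharged pump's pad is pressed home a first time (value of joint plunger_a above 0.019 m), for 0.02 s.
2. the pad comes up again (value of joint plunger_a below 0.004 m), for 0.02 s.
3. after further strokes its pin is fully out (value of joint rise_a above 0.0285 m), for 0.1 s.
At the end, for the whole second after the job is handed in: pump_a's pin has risen more than 28.5 mm and stays there, and both pads are up within 3 mm (value of joint rise_a above 0.0285 m and value of joint each of plunger_a, plunger_b below 0.003 m); the robot touches nothing.
It fails at once if an indicator pin is touched (contact force between any of the arm, the fingers and pin_a above 0.5 N or contact force between any of the arm, the fingers and pin_b above 0.5 N).
It fails at once if the charged pump is pressed more than 5 mm (value of joint plunger_b above 0.005 m).
It fails at once if a pad is gripped round its sides instead of being pressed from above ((z of the grasp point in the frame of pad_a below 0 m and horizontal distance between the grasp point and pad_a below 0.029 m) or (z of the grasp point in the frame of pad_b below 0 m and horizontal distance between the grasp point and pad_b below 0.029 m)).
It fails at once if something else on the table is moved more than 20 mm or lifted (distance of any of dropper, jar, flask, slidebox, petri, magnifier, probe from where it was at the start of the episode above 0.02 m).
It also fails if it takes over 45 s, if anything falls off the work surface, if the arm or the gripper's body presses on something with over 40 N, if the wrist force passes 120 N, or if a joint passes its speed limit or range.

## Robot

A 6-joint arm with a two-finger parallel gripper is mounted at the origin on the work surface. World frame = base frame: x ahead of the robot, y to its left, z up, the work surface at z = 0. Lengths are in m, angles in rad, forces in N, time in s.
With the tool pointing down it reaches from about 0.2 to 0.875 m from the base axis. Payload 3.4 kg.
Tool frame: the origin (TCP) lies between the finger pads; the fingertips stand 25 mm ahead of it and the grasp point (between the pads) lies 6 mm ahead of it (r.nose_length is the z of the fingertips in the tool frame, in m); z points along the fingers, x is the direction in which the jaws open and shut, and the axes are right-handed (so a half turn about z gives the same grasp; the last joint's range is limited). The gripper opens to 94 mm and grips with 3 to 60 N. Pads are 16 mm wide; open, the fingers measure 119 mm over their backs; the gripper's body (75 mm by 177 mm) begins 78 mm behind the grasp point.
Start: joints at [1.019, 0.276, 1.505, -0, 1.361, -0.121], TCP at [0.24, 0.522, 0.23] pointing down, gripper open.
Joint ranges: [-2.89, 2.89], [-0.75, 2.08], [0.22, 2.7], [-1.18, 4.32], [0.11, 2.71], [-2.7, 2.7]. Speed limits (rad/s): [2.57, 2.57, 3.14, 3.14, 3.14, 3.14].

## Interface

Orientations are given as a unit quaternion [w, x, y, z].
In Python, from plant import r, gripper_to, inverse_kinematics, vision, models, telemetry gives the robot as it stands. Calls block until the motion is done:
- r.move_to(position, orientation): joint-space move of the TCP to a pose.
- r.move_l(position, rot=None, vel=0.15, guard=None): straight line of the TCP; rot=None keeps the orientation; vel is the mean speed in m/s. With guard (N) it stops when the force on the tool has changed by that much, and returns True; else False.
- r.movej(angles): joint-space move.
- gripper_to(opening, f_grip=None): finger opening in m; f_grip is the grip in N (None keeps the last); returns when the fingers have stopped.
- r.hold(seconds).
- inverse_kinematics(position, orientation): joint angles nearest the present ones, or None.
- vision.snapshot(name): name is "scene" or "side" or "wrist"; returns the picture (480x640x3 uint8, red, green, blue); there is no depth.
- vision.get_calibration(name): a dict with "fx", "fy", "cx", "cy" (pixels), "position" and "orientation" of the camera in the world. Camera axes: x right, y down, z forward; pixel columns grow to the right and rows downward; lengths in m; the calibration is good to about 2 mm. A picture is of the moment at which its call begins: read the wrist's pose just before it. get_calibration takes no time and is no camera call; for the wrist camera it gives the pose at the moment of the call.
A pose or a line that the arm cannot do raises r.PlanningError and nothing moves.
- r.sign_off(): hands the job in, once; it reports no verdict.
Trained networks look in the newest picture that a camera, given by its name, has taken for a name from the list of things; names that differ only in an ending like _2 or _b are one class to them, and where a whole thing is asked for, a point or a joint stands for the part that bears it (a point fixed in the world has none). Each returns a list of dicts, best first, with "score" (0 to 1); they miss things now and then, are a little off and sometimes report something else, mostly with a low value. They report only what shows in the picture. A call takes as long as a camera call.
- models.boxes_of(thing, camera): "at" ([x, y, z] in m, in world coordinates, good to about 4 mm: the middle of the surface that is visible of it).
- models.regions_of(thing, camera): "pixels" (480x640 bool, what is visible of it).
- models.mark_of(thing, camera): "at" ([x, y, z] in m, in world coordinates, good to about 4 mm: a listed point, or the origin of a listed thing).
Readings, each from a call of its own:
- telemetry.current_t(): time.
- telemetry.current_joints(): joint angles.
- telemetry.current_dq(): joint speeds.
- telemetry.current_joint_efforts(): joint torques, N m.
- telemetry.current_ee_pos(): TCP position.
- telemetry.current_tool_rot(): TCP orientation.
- telemetry.current_wrist_force(): force on the tool from outside, world axes, zero at the start.
- telemetry.current_torque(): the same for the moment, N m.
- telemetry.current_opening(): finger opening in m.
Only numpy, scipy, OpenCV 4.12 (cv2) and the standard library are available. Lean on these libraries where they do the work, as an engineer would, in place of code of your own. Each camera call takes 0.05 s, during which the arm holds its last target.

## Working session

There is one attempt and no reset: what is moved stays moved. The work goes in short steps, each a Python script; the robot and the scene stay as the last script left them, time stands still between calls to the robot, and variables do not carry over. Pictures are saved under pics/ and viewed, and the job is handed in when it is done.

```bash
mkdir -p pics; python3 - <<'E'
from plant import r, vision, models, telemetry
import cv2
for c in ["scene","side","wrist"]:
    im=vision.snapshot(c); cv2.imwrite(f"pics/{c}0.png",im[:,:,::-1])
    for t in ["pad_a","pin_a","pump_a","dropper"]:
        try: print(c,t,[(round(d["score"],2),[round(float(v),4) for v in d["at"]]) for d in models.mark_of(t,c)])
        except Exception as e: print(c,t,e)
print(telemetry.current_t(), telemetry.current_tool_rot(), telemetry.current_wrist_force(), r.nose_length)
E
```

```text
scene pad_a [(0.87, [0.5395, -0.1442, 0.1242]), (0.7, [0.5535, 0.1774, 0.1233])]
scene pin_a [(0.56, [0.6291, 0.2114, 0.1231])]
scene pump_a [(0.56, [0.5698, -0.1523, 0.0039])]
scene dropper [(0.72, [0.5123, -0.0135, -0.0001]), (0.31, [0.5386, -0.1504, 0.1287])]
side pad_a [(0.88, [0.5387, -0.1421, 0.1272]), (0.6, [0.5481, 0.1744, 0.1224])]
side pin_a [(0.43, [0.6252, 0.2082, 0.1211]), (0.42, [0.6199, -0.1588, 0.1003])]
side pump_a [(0.85, [0.5875, 0.1903, 0.0022]), (0.57, [0.5747, -0.1456, -0.0025]), (0.16, [0.6299, 0.2102, 0.1232])]
side dropper [(0.81, [0.5138, -0.01, 0.0013]), (0.21, [0.5673, 0.4037, 0.0058])]
wrist pad_a []
wrist pin_a []
wrist pump_a []
wrist dropper []
0.75 [-4.35862921e-05  8.41913391e-01  5.39612673e-01  6.58497405e-05] [-0.22336398  0.32971984 -1.20770446] 0.025
```

View pics/scene0.png

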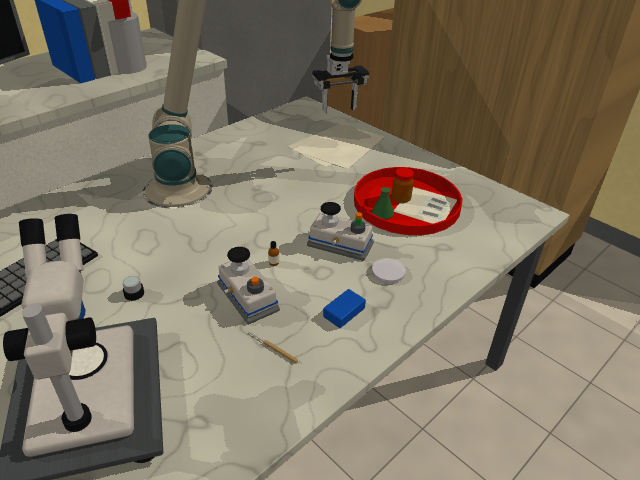

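View pics/side0.png

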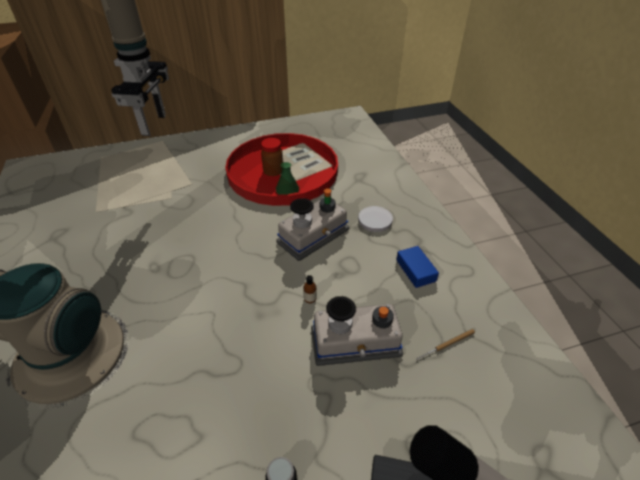

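The right-hand pump (pad at about (240,255) in the scene view, orange pin low at (255,285)) is the uncharged one. The left pump's green shows at (358,220). Next I close the fingers and go above the right pad, staying high.

```bash
python3 - <<'E'
from plant import r, vision, models, telemetry, gripper_to, inverse_kinematics
import cv2, numpy as np
p=np.array(telemetry.current_ee_pos())
r.move_l([p[0],p[1],0.30],vel=0.2)
q=[0,np.sqrt(.5),np.sqrt(.5),0]
gripper_to(0.0,10)
r.move_to([0.50,-0.142,0.30],q)
print(telemetry.current_t(),telemetry.current_joints(),telemetry.current_ee_pos(),telemetry.current_wrist_force(),telemetry.current_opening())
for c in ["wrist","scene","side"]:
    im=vision.snapshot(c); cv2.imwrite(f"pics/{c}1.png",im[:,:,::-1])
    for t in ["pad_a","pin_a"]:
        print(c,t,[(round(d["score"],2),[round(float(v),4) for v in d["at"]]) for d in models.mark_of(t,c)])
E
```

```text
5.1917 [-4.09600535e-01  1.59507191e-01  1.48957649e+00  3.18149606e-04
  1.49248765e+00 -1.98129337e+00] [ 0.50018483 -0.14137363  0.30002326] [-0.57386986 -0.59635208  0.30566406] 0.000758100155895198
wrist pad_a [(0.83, [0.5387, -0.146, 0.1274]), (0.64, [0.5511, 0.1731, 0.1218])]
wrist pin_a [(0.71, [0.6251, 0.21, 0.1228])]
scene pad_a [(0.75, [0.5509, 0.1779, 0.1225]), (0.7, [0.5414, -0.1472, 0.126])]
scene pin_a [(0.66, [0.628, 0.2105, 0.1237]), (0.36, [0.6229, -0.1599, 0.104]), (0.24, [0.7472, -0.2095, 0.002])]
side pad_a [(0.93, [0.5397, -0.1432, 0.126]), (0.43, [0.5468, 0.1733, 0.1254])]
side pin_a [(0.57, [0.6236, -0.1602, 0.1034])]
```

View pics/wrist1.png

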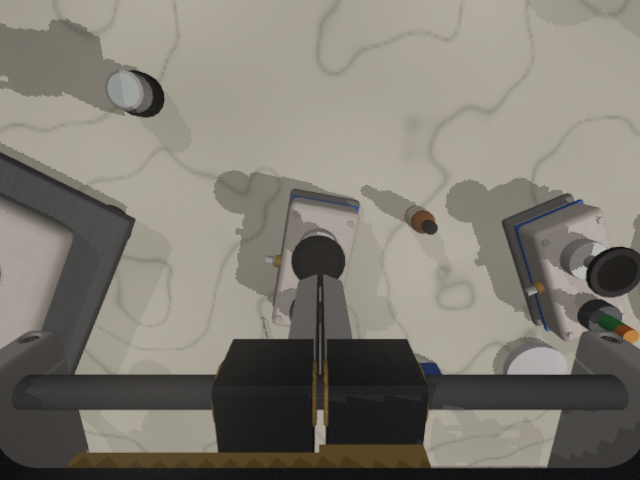

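The wrist view agrees: the uncharged pad is at (318,260), and the fingers just need about 36 mm in +x. First stroke, guarded.

```bash
python3 - <<'E'
from plant import r, vision, models, telemetry
import cv2, numpy as np
x,y=0.537,-0.1445
r.move_l([x,y,0.30],vel=0.15)
r.move_l([x,y,0.170],vel=0.12)
f0=np.array(telemetry.current_wrist_force())
for z in (0.150,0.140,0.132,0.1255):
    g=r.move_l([x,y,z],vel=0.05,guard=25)
    p=telemetry.current_ee_pos(); print(g,np.round(p,4),np.round(np.array(telemetry.current_wrist_force())-f0,1))
    if g: break
im=vision.snapshot("side"); cv2.imwrite("pics/side2.png",im[:,:,::-1])
print(telemetry.current_t())
E
```

```text
False [ 0.5368 -0.1444  0.15  ] [0.3 0.1 2.4]
False [ 0.5369 -0.1445  0.1404] [-1.7  1.3  5.8]
False [ 0.5369 -0.1445  0.1328] [-2.6  0.3  7.5]
True [ 0.5369 -0.1444  0.1286] [-2.6  1.2  9. ]
8.75
```

View pics/side2.png

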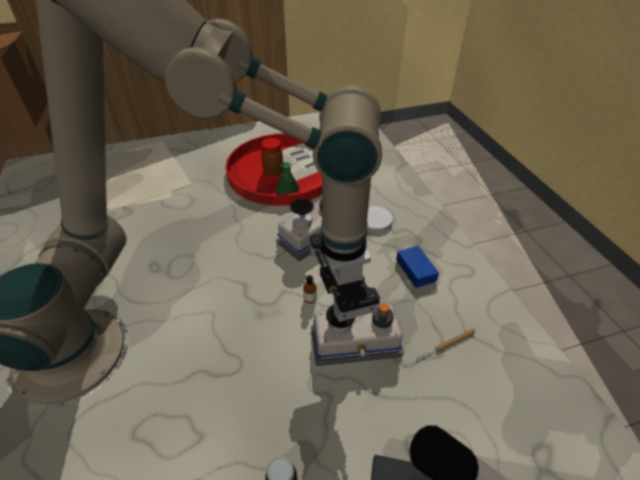

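The first stroke reached the stop: the guard fired with the tips at 0.1036 m. Now I let it up fully and do the remaining strokes.

```bash
python3 - <<'E'
from plant import r, vision, models, telemetry
import cv2, numpy as np
x,y=0.537,-0.1445
r.move_l([x,y,0.165],vel=0.08); r.hold(1.0)
for k in range(3):
    g=r.move_l([x,y,0.1255],vel=0.06,guard=25)
    print(g,np.round(telemetry.current_ee_pos(),4)); r.hold(0.2)
    r.move_l([x,y,0.165],vel=0.08); r.hold(1.0)
    im=vision.snapshot("side"); print([(round(d["score"],2),np.round(d["at"],4)) for d in models.mark_of("pin_a","side")])
    cv2.imwrite(f"pics/side3_{k}.png",cv2.resize(im[240:400,260:460],None,fx=3,fy=3)[:,:,::-1])
    print(telemetry.current_t())
E
```

```text
True [ 0.5376 -0.1447  0.1287]
[(0.68, array([ 0.6195, -0.1595,  0.1152]))]
12.9083
True [ 0.5376 -0.1447  0.1286]
[(0.73, array([0.7627, 0.1944, 0.0016])), (0.53, array([ 0.6206, -0.1598,  0.1256])), (0.45, array([0.5511, 0.5115, 0.0021]))]
15.45
True [ 0.5376 -0.1447  0.1287]
[(0.68, array([0.5483, 0.1755, 0.1237])), (0.56, array([ 0.6188, -0.1607,  0.1234]))]
17.9917
```

View pics/side3_2.png

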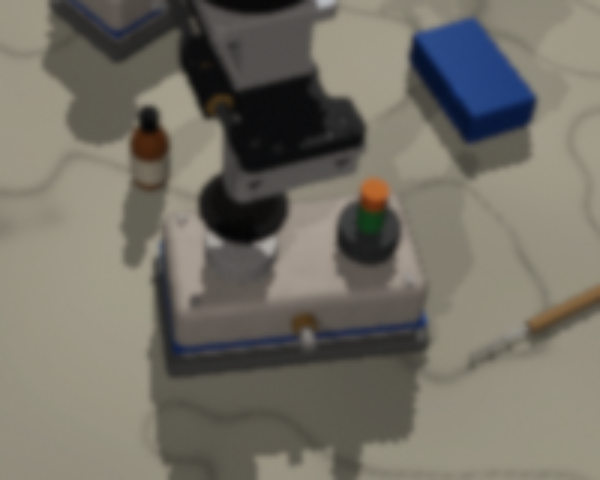

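The pin now stands out with green in view at (370,215) in the crop, and the pad is up. More strokes do no harm, so I do one extra, then retreat and check.

```bash
python3 - <<'E'
from plant import r, vision, models, telemetry
import cv2, numpy as np
x,y=0.537,-0.1445
g=r.move_l([x,y,0.1255],vel=0.06,guard=25)
print(g,np.round(telemetry.current_ee_pos(),4)); r.hold(0.2)
r.move_l([x,y,0.165],vel=0.08); r.hold(0.8)
r.move_l([x,y,0.30],vel=0.15); r.hold(0.3)
for c in ["side","scene"]:
    im=vision.snapshot(c)
    for t in ["pin_a","pad_a","dropper"]: print(c,t,[(round(d["score"],2),np.round(d["at"],4)) for d in models.mark_of(t,c)])
    cr=im[180:400,240:460] if c=="side" else im[190:340,200:400]
    cv2.imwrite(f"pics/{c}5.png",cv2.resize(cr,None,fx=2.7,fy=2.7)[:,:,::-1])
print(telemetry.current_t(),telemetry.current_wrist_force())
E
```

```text
True [ 0.5376 -0.1447  0.1287]
side pin_a [(0.63, array([ 0.6188, -0.1592,  0.1271]))]
side pad_a [(0.87, array([0.545 , 0.1744, 0.1237]))]
side dropper [(0.55, array([ 0.5153, -0.0096, -0.0013]))]
scene pin_a [(0.57, array([ 0.6222, -0.1598,  0.124 ])), (0.4, array([0.6268, 0.2102, 0.1258]))]
scene pad_a [(0.64, array([ 0.5407, -0.1444,  0.122 ])), (0.46, array([0.5503, 0.1751, 0.1211]))]
scene dropper [(0.77, array([ 0.5128, -0.0134, -0.0012]))]
21.9833 [ 0.98082848 -0.42065961 -0.94424161]
```

View pics/side5.png

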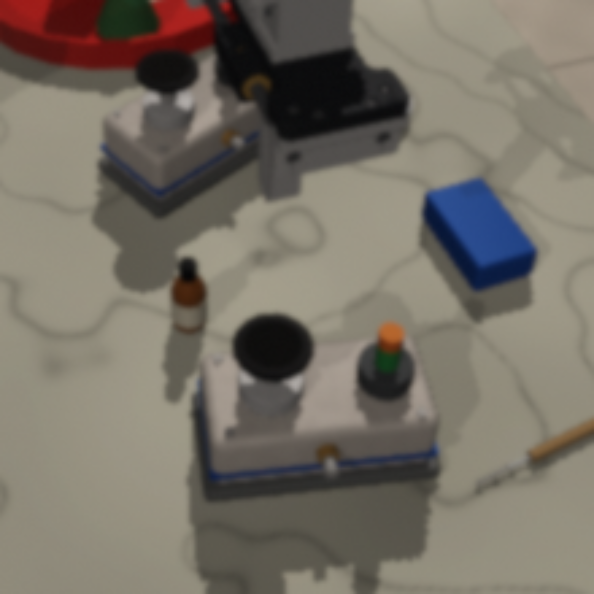

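View pics/scene5.png

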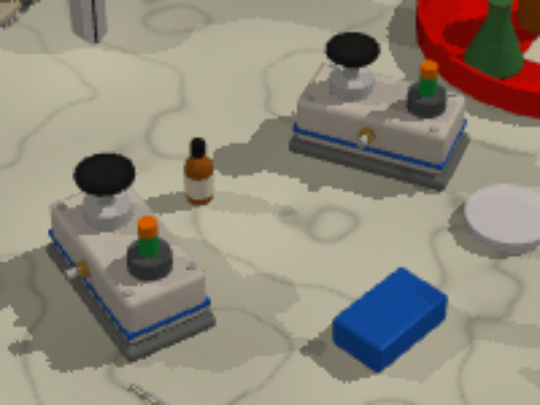

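Both pumps show their pins equally out ((148,230) and (428,75) in the scene crop), both pads are up, and the arm is clear.

```bash
python3 - <<'E'
from plant import r
r.sign_off()
E
```

```text
the job is handed in; nothing more can be done
```

The uncharged pump (the right-hand one) is pumped up, and I handed the job in about 22 s into the 45 s allowed. I pressed its pad from above with closed fingertips for five full strokes. On each one the fingertips reached the stop at about 0.1036 m, and I then let the pad come fully up.

**Last checks:**
- **Pin:** pump_a's tip read 0.124 m (scene camera) and 0.127 m (side camera), against 0.125 m for fully out. Its green part is in view, matching the other pump.
- **Pads:** both look up in the last pictures. The scene camera read 0.122 m for pump_a's pad and 0.121 m for pump_b's, against 0.125 m when up; readings are good to about 4 mm.
- **Surroundings:** the dropper's position is unchanged to within about 2 mm, and the other objects in view look undisturbed. The arm finished 150 mm above the pad, touching nothing.

**Checks that disagreed or were missing:** a few detections during and after pumping were false or missed. In the final side view the network missed pump_a's pad, though the pad is clearly up in the picture. After the fourth stroke its best "pin_a" match was actually pump_b's pad. I had no direct reading of the pump joints.

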